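Send the tarts through the pass to the serving station

TASK

Push the carriage with the two tarts along its slide, away from you and in under the clear guard, until it clicks into the serving station's detent (the spring pin with the orange knob) and is held there. Push gently and slowly enough that it stops in that detent with both tarts lying flat on it, do not knock the guard, and leave the bell, the jar and the ramekin alone.

Things in the scene. Friction and masses are not known exactly. Their poses are not given: they have to be found in the camera images.
- rail: Fixed low aluminium slide on the steel bench, 420 x 150 mm, 18 mm high. Origin on the bench, on the slide's centre line, 125 mm from its near end; x runs along the slide, the way the carriage is pushed (roughly away from the robot), z up.
- carriage: Steel carriage, 190 mm long (x), 130 mm wide (y), 0.9 kg; it can only slide along the rail's x (drag about 1 N; about 65 mm or more is left past the serving station). Origin at bench level under the middle of its deck; deck top 35 mm, rim 49 mm above the bench. A red push plate stands across its rear (-x) end; a white cam with a V-notch sits on its right side (-y).
- handle (a point): Centre of the outer (robot-side) face of the red push plate, 104 mm behind the carriage's origin, 72 mm above the bench. The plate is 80 mm wide, 9 mm thick, from 22 to 90 mm above the bench; nothing stands behind it but the flat rail. x points along the slide into the plate (the push direction), z up.
- notch (a point): The V-notch in the carriage's white cam, between two teeth, 27 mm above the bench, at the carriage's x = 0, y = -75 mm; the cam ends 40 mm ahead of and behind it. It starts on the spring pin with the grey knob (loading station), which takes a push of about 14 N (10 to 18) to leave and lets go within 40 mm. Coming out, the carriage may jump up to 40 mm ahead of the fingers.
- pin_b (a joint): Serving station's spring pin, orange knob, 105 to 175 mm along the rail from the grey one (it differs, unmeasured). In m: 0 free; 0.008 riding on a tooth; about 0.003 at rest = in the notch. Entering takes 4 to 8 N from 38 mm before, then it drops in, up to 12 mm ahead of the fingers; going on rises sharply past 14 N, to some 24 N, and runs past. Let go at the rise: the pin centres it.
- guard: Fixed clear sheet 234 mm deep (x), 320 wide (y), 6 thick, underside 190 mm above the bench, a steel strip along its near edge; 12 mm posts at y = +-154 mm. Origin on the bench under the middle of the near edge, x deeper under it. At the serving station the push plate's face is 5 mm before to 35 mm beyond that edge: a tool pointing down meets the guard, lean it back 35 to 45 degrees.
- tart_1: Round tart, 78 mm across, 20 mm high, 0.12 kg, loose on the carriage deck (rear one). Origin at the centre of its underside, z up.
- tart_2: The same, the front one.
- bell: Chrome counter bell on a black foot, 84 mm across, 57 mm high, loose bystander. Origin under its centre.
- jar: Closed terracotta-coloured jar, 68 mm across, 100 mm high, loose bystander. Origin under its centre.
- ramekin: White ceramic bowl, 84 mm across, 50 mm high, loose bystander. Origin under its centre.
Not all that is in view belongs to the job. What is shaped like the tart_2 but green or pink is not meant.

How it is judged:
By the outcome, as a careful person would: the job done as asked, in the order asked, and still so for the second after the job is handed in, with the robot touching nothing.
It also fails if it takes over 42 s, if anything falls off the work surface, if the arm or the gripper's body presses on something with over 40 N, if the wrist force passes 120 N, or if a joint passes its speed limit or range.

ROBOT

A 6-joint arm with a two-finger parallel gripper is mounted at the origin on the work surface. World frame = base frame: x ahead of the robot, y to its left, z up, the work surface at z = 0. Lengths are in m, angles in rad, forces in N, time in s.
With the tool pointing down it reaches from about 0.4 to 0.825 m from the base axis. Payload 7 kg.
Tool frame: the origin (TCP) lies between the finger pads, 19 mm behind the fingertips; this is the grasp point; z points along the fingers, y is the line along which they close (so a half turn about z gives the same grasp; the last joint's range is limited). The gripper opens to 88 mm and grips with 3 to 60 N. Pads are 19 mm wide; open, the fingers measure 130 mm over their backs; the gripper's body (78 mm by 193 mm) begins 47 mm behind the grasp point.
Start: joints at [-0.815, 0.359, 0.012, 0, -1.224, -0.288], TCP at [0.304, -0.602, 0.245] pointing down, gripper open.
Joint ranges: [-3.07, 3.07], [-1.43, 2.12], [-1.02, 1.25], [-3.03, 1.67], [-3.05, -0], [-3.03, 3.03]. Speed limits (rad/s): [2.39, 2.39, 3.01, 3.14, 3.14, 3.14].

INTERFACE

Orientations are given as [roll, pitch, yaw] about the fixed x, y, z axes, in that order (R = Rz(yaw) Ry(pitch) Rx(roll)).
In Python, from station import arm gives the robot as it stands.
- The arm moves only by the tool arm_command, never from a script. Its argument "series" is one flat list of numbers, 7 for each row, row after row: the turn, a rotation vector about the tool's x, y, z each as a share of 90 degrees, from -1 to 1, then the shift along the tool's x, y, z each as a share of 0.1 m, from -1 to 1, then the opening, from 0 (shut) to 1 (fully open). A call has 1 to 8 rows; each row is the pose to reach, as a shift and turn from the pose commanded when the call began, along the tool's axes at that moment; what a row does not reach only later rows make up. A row lasts 1/8 s, in which the tool goes at most 62.5 mm and 10.7 degrees, less where a joint would pass 70% of its speed; a pose out of reach is approached as far as the arm can. A call with a number of a shift or a turn outside -1 to 1 is refused whole. A call with a gripper value outside its range is refused whole. The fingers move at their own pace and stop on an object; "force" is the grip in N (left out, the last holds). Time passes only in rows, so rows that repeat a pose let the fingers close. It gives the time, the measured TCP pose, the force, the opening and the grip force at its end, in the units of the state.
- arm.get_state(): the state, without advancing time (a new reading comes with each control period).
- arm.grab_frame(name): name is "scene" or "top"; returns the picture (400x640x3 uint8, blue, green, red); there is no depth.
- arm.camera_model(name): a dict with "fovy" (degrees; the focal length in pixels is half the picture's height over the tangent of half this angle, whatever the lens; pixels are square), "cx", "cy" (the principal point, pixels), "D" ([k1, k2, p1, p2, k3] as OpenCV has them; the pictures are not rectified), "pose" (4x4, takes a point from camera to world coordinates). Camera axes: x right, y down, z forward; pixel columns grow to the right and rows downward; lengths in m; the calibration is good to about 2 mm. A picture is of the moment at which its call begins. camera_model takes no time and is no camera call.
- arm.job_done(): hands the job in; it is judged then, once.
The state is a dict: "t": time; "q": joint angles; "qd": joint speeds; "joint_efforts": joint torques, N m; "eef_pos": TCP position; "ee_rot": TCP orientation; "force": force on the tool from outside, world axes, zero at the start; "moment": the same for the moment, N m; "width": finger opening in m; "gripper_force": force on a finger pad.
Only numpy, scipy, OpenCV 4.12 (cv2) and the standard library are available. Lean on these libraries where they do the work, as an engineer would, in place of code of your own. Each camera call takes 0.05 s, during which the arm holds its last target. There are 200 camera calls.

## Working session

There is one attempt and no reset: what is moved stays moved. The work goes in short steps, Python scripts to look and compute and a tool call to move; the robot and the scene stay as the last step left them, time stands still between calls to the robot, and variables do not carry over. Pictures are saved under pics/ and viewed, at most 10 in all, crops included, and the job is handed in when it is done.

Besides the shell and the picture viewer there is one more tool, called after "Call:" as name(argument=value, ...), one argument or row to a line, values as JSON. arm_command: Moves the arm, as the interface text tells. Its arguments: {"type":"object","properties":{"series":{"type":"array"},"force":{"type":"number"}},"required":["series"]}

```bash
mkdir -p pics; ls; python3 - <<'E'
from station import arm
import cv2,json
for n in("scene","top"):
    cv2.imwrite(f"pics/{n}0.png",arm.grab_frame(n)); m=arm.camera_model(n); print(n,m)
s=arm.get_state();print(s)
E
```

```text
pics
scene {'fovy': 48.60153569305986, 'cx': 322.15208531158044, 'cy': 205.81642102177128, 'D': array([-0.02882955,  0.        ,  0.        ,  0.        ,  0.        ]), 'pose': array([[ 0.9849531 , -0.15822933,  0.0695044 ,  0.51024606],
       [-0.17248987, -0.87514011,  0.45208079, -0.63377642],
       [-0.01070635, -0.45726718, -0.88926492,  1.31758983],
       [ 0.        ,  0.        ,  0.        ,  1.        ]])}
top {'fovy': 57.31953456497411, 'cx': 316.6926499300863, 'cy': 203.4346204854662, 'D': array([-0.04630288,  0.        ,  0.        ,  0.        ,  0.        ]), 'pose': array([[-0.0085789 , -0.98815731,  0.1532042 ,  0.39494525],
       [-0.99995884,  0.0080253 , -0.0042315 , -0.01862206],
       [ 0.00295188, -0.1532342 , -0.98818549,  1.23872772],
       [ 0.        ,  0.        ,  0.        ,  1.        ]])}
{'t': 0.1, 'q': array([-8.14905541e-01,  3.59271113e-01,  1.11481710e-02, -3.27447488e-04,
       -1.22408669e+00, -2.88134780e-01]), 'qd': array([-5.30823801e-04, -1.05994906e-03, -1.55909583e-04,  1.90611200e-03,
        6.68779417e-04, -3.15960550e-05]), 'joint_efforts': array([-1.32003886e-03, -5.84163237e+01,  2.93753332e+01,  7.01544419e+00,
        1.02435448e-02, -8.16376291e-05]), 'eef_pos': array([ 0.30416518, -0.60212288,  0.24454049]), 'ee_rot': array([ 3.14015012e+00, -1.06500514e-04, -2.67394806e+00]), 'force': array([-0.00833155, -0.11885603, -0.64654294]), 'moment': array([-0.07521343,  0.00049519,  0.00665265]), 'gripper_force': 0.0, 'width': 0.08725861510709274}
```

View pics/scene0.png

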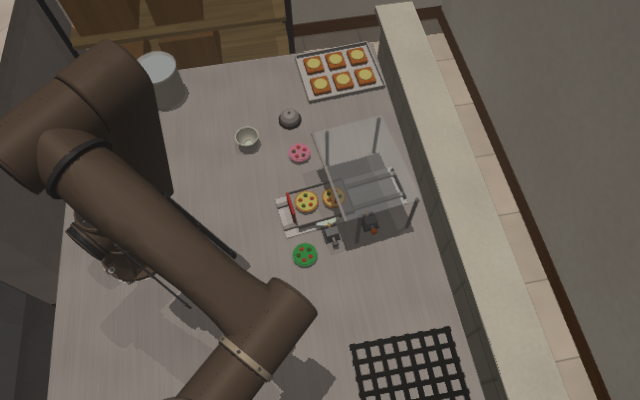

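View pics/top0.png

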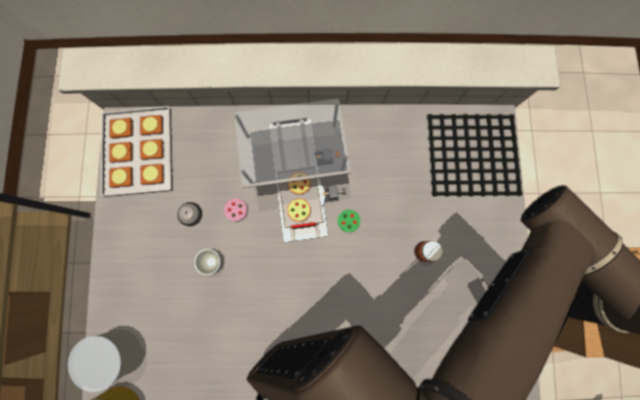

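The scene view shows the carriage with its red plate at about (291,207) and the tarts at (306,202) and (333,197). The guard is behind them and the orange knob is at about (375,230).

The top view shows the red plate at (304,226) and the tarts at (299,209) and (299,184). The jar is at (428,251), the bell at (189,213) and the ramekin at (208,262).

The tarts meant are the two yellow ones on the carriage. The pink one at (236,210) and the green one at (349,221) stand on the bench, so they are decoys. I'll confirm that in one enlarged crop.

```bash
cat > h.py <<'E'
from station import arm
import numpy as np, cv2
def ray(n,uv):
    m=arm.camera_model(n); f=200/np.tan(np.radians(m["fovy"]/2))
    K=np.array([[f,0,m["cx"]],[0,f,m["cy"]],[0,0,1]])
    p=cv2.undistortPoints(np.array([[uv]],float),K,m["D"])[0,0]
    T=m["pose"]; return T[:3,3],T[:3,:3]@np.array([p[0],p[1],1])
def onz(n,uv,z):
    o,d=ray(n,uv); return o+d*(z-o[2])/d[2]
def tri(a,b):
    (o,d),(p,e)=ray("scene",a),ray("top",b)
    s=np.linalg.lstsq(np.c_[d,-e],p-o,rcond=None)[0]
    A,B=o+s[0]*d,p+s[1]*e; return (A+B)/2,np.linalg.norm(A-B)
def red(im,lo=(150,60)):
    h=cv2.cvtColor(im,cv2.COLOR_BGR2HSV); H,S,V=cv2.split(h)
    return (((H<6)|(H>172))&(S>lo[0])&(V>lo[1])).astype(np.uint8)
E
python3 - <<'E'
from h import *
s=cv2.imread("pics/scene0.png");t=cv2.imread("pics/top0.png")
a=cv2.resize(s[120:270,265:425],None,fx=4.9,fy=3.9*1.25) [:,:784]
cs=cv2.resize(s[165:265,265:425],None,fx=4.8,fy=4.8)[:300*2]
ct=cv2.resize(t[100:250,225:365],None,fx=4,fy=4)
cs=cv2.resize(s[170:270,268:428],(768,480),interpolation=cv2.INTER_CUBIC)
cv2.imwrite("pics/cs.png",cs);cv2.imwrite("pics/ct.png",cv2.resize(t[100:250,225:365],(560,600),interpolation=cv2.INTER_CUBIC))
for n,im in(("scene",s),("top",t)):
    k,l,st,c=cv2.connectedComponentsWithStats(red(im))
    for i in range(1,k):
        if st[i,4]>12: print(n,st[i],c[i].round(1),cv2.minAreaRect(np.argwhere(l==i)[:,::-1].astype(np.float32)), onz(n,c[i],.072).round(3))
E
```

```text
scene [287 193   7  22  58] [289.8 203.9] ((289.6481018066406, 203.603515625), (21.839672088623047, 2.8216629028320312), 73.61045837402344) [0.508 0.024 0.072]
top [292 223  24   5  59] [303.2 225. ] ((303.43017578125, 224.97596740722656), (2.445028781890869, 23.194732666015625), 82.40535736083984) [0.506 0.02  0.072]
```

View pics/cs.png

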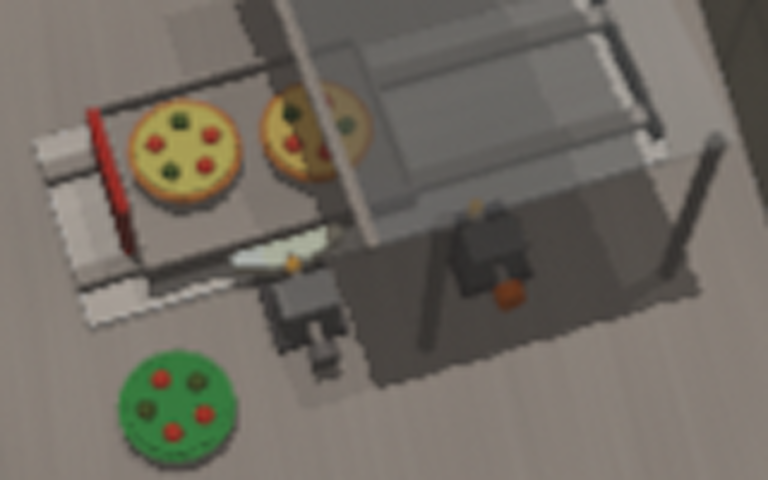

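View pics/ct.png

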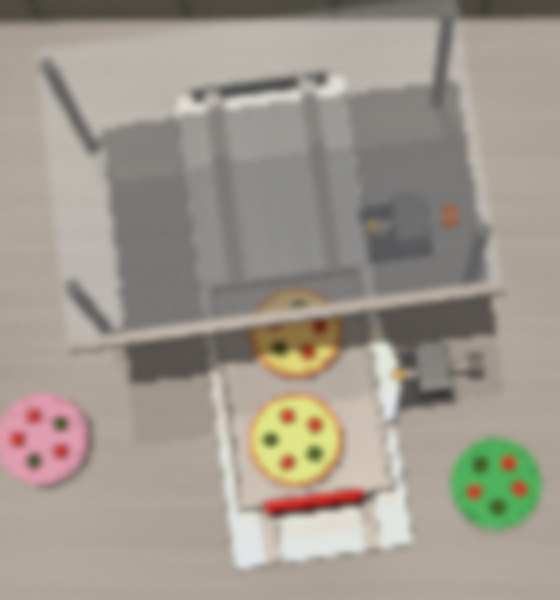

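The crops confirm it: the two yellow tarts are on the carriage deck. The grey pin tip is at scene (329,225) and top (325,193.5). The orange pin tip is at scene (367,213) and top (318,156.5), with its knob at scene (374,231) and top (337.5,154). The guard strip runs from (242.5,187) to (350,173) in the top view.

```bash
python3 - <<'E'
from h import *
S=lambda u,v:(268+u/4.8,170+v/4.8)
T=lambda u,v:(225+u/4,100+v/4)
P={}
for n,a,b in [("greytip",(293,264),(400,374)),("orangetip",(475,208),(373,226)),("greyknob",(324,358),(475,366)),("orangeknob",(509,293),(450,215)),
 ("plateL top",(94,109),(267,500)),("plateR top",(124,211),(363,491)),("guardR",(373,243),(500,291)),("railnearL",(36,143),(238,567)),("railnearR",(90,326),(410,542)),
 ("tart1",(185,150),(297,440))]:
    p,e=tri(S(*a),T(*b)); P[n]=p; print(n,p.round(4),"gap",round(e,4))
c=[onz("top",T(*q),.018) for q in((238,567),(410,542),(178,103),(345,85))]
print(np.round(c,3)); ax=(c[2]+c[3]-c[0]-c[1])/2; print("len",np.linalg.norm(ax),"yaw",np.degrees(np.arctan2(ax[1],ax[0])),"width",np.linalg.norm(c[0]-c[1]))
u=ax/np.linalg.norm(ax); o=(c[0]+c[1])/2+.125*u; print("origin",o,u)
y=np.array([-u[1],u[0],0])
g=[onz("top",T(*q),.193) for q in((70,348),(500,291))];print("guard",np.round(g,3))
for k,p in list(P.items())+[("gL",g[0]),("gR",g[1])]: print(k,"rail xy",round((p-o)@u,4),round((p-o)@y,4))
for n,q in (("bell",(189,213)),("ramekin",(208,262)),("jar",(428,251)),("green",(349,221)),("pink",(236,210))): print(n,onz("top",q,.05).round(3))
E
```

```text
greytip [ 0.6183 -0.0515  0.0296] gap 0.0048
orangetip [ 0.7479 -0.0302  0.0247] gap 0.004
greyknob [ 0.6274 -0.1158  0.0155] gap 0.0049
orangeknob [ 0.7564 -0.0963  0.0267] gap 0.0034
plateL top [0.5057 0.0557 0.0897] gap 0.0015
plateR top [ 0.5136 -0.0197  0.0847] gap 0.0033
guardR [ 0.6513 -0.1209  0.1929] gap 0.0078
railnearL [ 0.4597  0.0863 -0.0006] gap 0.0052
railnearR [ 0.4788 -0.0592  0.0008] gap 0.0038
tart1 [0.56   0.034  0.0525] gap 0.0049
[[ 0.456  0.084  0.018]
 [ 0.476 -0.059  0.018]
 [ 0.861  0.139  0.018]
 [ 0.876 -0.007  0.018]]
len 0.40581747085790887 yaw 7.529817817382248 width 0.14452965565086268
origin [0.58991121 0.02904412 0.018     ] [0.9913768  0.13104214 0.        ]
guard [[ 0.607  0.193  0.193]
 [ 0.647 -0.122  0.193]]
greytip rail xy 0.0176 -0.0836
orangetip rail xy 0.1489 -0.0794
greyknob rail xy 0.0182 -0.1485
orangeknob rail xy 0.1486 -0.1461
plateL top rail xy -0.08 0.0375
plateR top rail xy -0.082 -0.0384
guardR rail xy 0.0412 -0.1567
railnearL rail xy -0.1216 0.0738
railnearR rail xy -0.1217 -0.0729
tart1 rail xy -0.029 0.0089
gL rail xy 0.0387 0.1601
gR rail xy 0.0372 -0.1568
bell [0.551 0.397 0.05 ]
ramekin [0.391 0.328 0.05 ]
jar [ 0.42  -0.383  0.05 ]
green [ 0.52  -0.129  0.05 ]
pink [0.56  0.241 0.05 ]
```

```bash
cat >> h.py <<'E'
from scipy.spatial.transform import Rotation as R
YAW=np.radians(7.5); u=np.array([np.cos(YAW),np.sin(YAW),0]); yr=np.array([-u[1],u[0],0]); k=np.array([0,0,1.])
O=np.array([.590,.029,0]); L=np.radians(40)
def goal(rx,ry,zt):   # fingertip in the rail frame -> TCP pose, tool leaned back
    z=np.sin(L)*u-np.cos(L)*k; x=-(np.cos(L)*u+np.sin(L)*k)
    return O+rx*u+ry*yr+zt*k-.019*z, R.from_matrix(np.c_[x,yr,z])
def delta(p,r,s=None):
    s=s or arm.get_state(); c=R.from_euler("xyz",s["ee_rot"])
    return ((c.inv()*r).as_rotvec()/(np.pi/2)).round(3),(c.inv().apply(p-s["eef_pos"])/.1).round(3)
def tip():
    s=arm.get_state(); c=R.from_euler("xyz",s["ee_rot"]); t=s["eef_pos"]+.019*c.apply(k)-O
    return np.round([t@u,t@yr,t[2]],4)
E
python3 -c "
from h import *
print(delta(*goal(-.16,0,.2)),goal(-.16,0,.2)[0])"
```

```text
(array([ 0.076, -0.44 ,  0.205]), array([-3.771,  4.914,  0.307])) [0.41926034 0.0065217  0.21455484]
```

Call:
arm_command(
  series=[0,0,0,-0.37,0.49,0,0,0,0,0,-0.75,0.98,0,0,0,0,0,-0.75,0.98,0,0],
)

```text
t: 0.48
eef_pos: [0.3274, -0.4779, 0.2458]
ee_rot: [3.141, 0.001, -2.671]
force: [0.8, -0.9, 0.8]
width: 0.0635
gripper_force: 0.0
```

Call:
arm_command(
  series=[0,0,0,-0.37,0.49,0,0,0,0,0,-0.75,0.98,0,0,0,0,0,-0.75,0.98,0,0],
)

```text
t: 0.85
eef_pos: [0.3505, -0.3573, 0.2458]
ee_rot: [-3.141, 0.001, -2.67]
force: [0.7, -1.4, 0.8]
width: 0.0332
gripper_force: 0.0
```

Call:
arm_command(
  series=[0,0,0,-0.37,0.49,0,0,0,0,0,-0.75,0.98,0,0,0,0,0,-0.75,0.98,0,0],
)

```text
t: 1.23
eef_pos: [0.3737, -0.2362, 0.2457]
ee_rot: [-3.141, 0.001, -2.669]
force: [0.8, -0.2, 0.8]
width: 0.0039
gripper_force: 0.0
```

Call:
arm_command(
  series=[0,0,0,-0.37,0.49,0,0,0,0,0,-0.75,0.98,0,0,0,0,0,-0.75,0.98,0,0],
)

```text
t: 1.6
eef_pos: [0.3967, -0.115, 0.2457]
ee_rot: [-3.141, 0.001, -2.669]
force: [0.6, -1.2, 0.9]
width: 0.0004
gripper_force: 0.0
```

```bash
python3 -c "
from h import *
s=arm.get_state();print(s['t'],s['eef_pos'],s['q'],delta(*goal(-.16,0,.2)))"
```

```text
1.6 [ 0.39668436 -0.11501447  0.24565815] [ 2.00754824e-01 -9.33430136e-02 -5.22452011e-01  2.14582416e-05
 -1.14089136e+00 -1.29866467e+00] (array([ 0.076, -0.44 ,  0.209]), array([-0.754,  0.979,  0.311]))
```

Call:
arm_command(
  series=[0.015,-0.088,0.042,-0.15,0.2,0.06,0,0.03,-0.176,0.084,-0.3,0.39,0.12,0,0.046,-0.264,0.125,-0.45,0.59,0.19,0,0.061,-0.352,0.167,-0.6,0.78,0.25,0,0.076,-0.44,0.209,-0.754,0.979,0.311,0,0.076,-0.44,0.209,-0.754,0.979,0.311,0,0.076,-0.44,0.209,-0.754,0.979,0.311,0],
)

```text
t: 2.48
eef_pos: [0.4469, -0.0323, 0.2564]
ee_rot: [3.083, 0.63, -3.014]
force: [0.2, -0.5, 0.7]
width: 0.0007
gripper_force: 0.0
```

```bash
python3 -c "
from h import *
s=arm.get_state();print(s['t'],s['eef_pos'],s['q'],s['qd'].round(3),tip(),delta(*goal(-.16,0,.2)),delta(*goal(-.12,0,.070)))"
```

```text
2.475 [ 0.4468995  -0.03226713  0.25639197] [ 0.45934927 -0.41630103 -1.01586962  0.37982725 -0.37618724 -2.19536257] [ 0.015  0.006 -0.003  0.001  0.009 -0.007] [-0.1387 -0.041   0.2411] (array([ 0.036, -0.043, -0.003]), array([0.428, 0.407, 0.23 ])) (array([ 0.036, -0.043, -0.003]), array([0.871, 0.333, 1.514]))
```

Call:
arm_command(
  series=[0.02,-0.02,0,0.26,0.14,0.33,0,0.036,-0.043,0,0.52,0.28,0.67,0,0.036,-0.043,0,0.776,0.407,1.0,0,0.036,-0.043,0,0.776,0.407,1.0,0],
)

```text
t: 2.98
eef_pos: [0.4627, -0.0657, 0.145]
ee_rot: [3.045, 0.683, -3.014]
force: [0.9, -2.4, 1.1]
width: 0.0001
gripper_force: 0.0
```

```bash
python3 -c "
from h import *
s=arm.get_state();print(s['t'],s['eef_pos'],s['q'],tip(),delta(*goal(-.12,0,.072)))"
```

```text
2.975 [ 0.46265168 -0.06569902  0.14503225] [ 0.24846013 -0.12659468 -0.9406788  -0.27822106 -0.07071729 -1.38712031] [-0.1267 -0.0755  0.1304] (array([ 0.06 , -0.009, -0.002]), array([0.322, 0.722, 0.564]))
```

```bash
cat > fk.py <<'E'
import numpy as np
from scipy.spatial.transform import Rotation as R
from scipy.optimize import least_squares
def rots(q,s4):
    a=R.from_euler("Z",q[0]); b=a*R.from_euler("Y",q[1]); c=a*R.from_euler("Y",q[1]-q[2]); w=c*R.from_euler("XY",[s4*q[3],-q[4]])
    return a,b,c,w
def pos(q,P,s4):
    h,l1,l2,e,D,d1,d2,r0=P; a,b,c,w=rots(q,s4)
    return np.array([0,0,h])+a.apply([r0,d1,0])+b.apply([0,0,l1])+c.apply([l2,0,e])+w.apply([D,d2,0])
DATA=[([-0.8149055,.3592711,.0111482,-.0003274,-1.2240867,-.2881348],[.3041652,-.6021229,.2445405],[3.14015,0,-2.67395]),
([.2007548,-.093343,-.522452,0,-1.1408914,-1.2986647],[.3966844,-.1150145,.2456582],[-3.141,.001,-2.669]),
([.4593493,-.416301,-1.0158696,.3798273,-.3761872,-2.1953626],[.4468995,-.0322671,.256392],[3.083,.63,-3.014]),
([.2484601,-.1265947,-.9406788,-.2782211,-.0707173,-1.3871204],[.4626517,-.065699,.1450323],[3.045,.683,-3.014])]
def fit(s4):
    return least_squares(lambda P:np.r_[np.concatenate([pos(q,P,s4)-p for q,p,_ in DATA]),1e-3*(P-P0)],P0)
P0=np.array([.4,.45,.4,0,.25,-.1,-.05,0])
if __name__=="__main__":
    for s4 in(1,-1):
        f=fit(s4); print(s4,f.x.round(3),[np.round((pos(q,f.x,s4)-p)*1000,1) for q,p,_ in DATA])
        for q,p,e in DATA:
            t=R.from_euler("xyz",e); w=rots(q,s4)[3]; print("  zerr",(t.apply([0,0,1])-w.apply([1,0,0])).round(3), "y in w",(np.degrees(np.arctan2(*(w.inv()*t).as_matrix()[1:,1]))-0).round(1),round(np.degrees(q[5]),1))
E
python3 fk.py
```

```text
1 [-0.215  0.577  0.209  0.169  0.178 -0.45   0.255  0.18 ] [array([-9.1,  4.5, -8.9]), array([21.6,  0.9,  3.6]), array([-30.9,  27. ,  13.3]), array([ 11.4, -29.1,  -8. ])]
  zerr [ 0.001  0.    -0.   ] y in w 163.5 -16.5
  zerr [ 0. -0.  0.] y in w 105.6 -74.4
  zerr [ 0.121 -0.244 -0.   ] y in w 94.4 -125.8
  zerr [-0.01   0.038 -0.   ] y in w 68.7 -79.5
-1 [ 0.199  0.602  0.464 -0.     0.359 -0.    -0.192  0.   ] [array([-0., -0.,  0.]), array([-0.,  0., -0.]), array([ 0., -0., -0.]), array([ 0., -0.,  0.])]
  zerr [ 0.  0. -0.] y in w 163.5 -16.5
  zerr [ 0. -0.  0.] y in w 105.6 -74.4
  zerr [-0. -0. -0.] y in w 54.2 -125.8
  zerr [-0.     0.001 -0.   ] y in w 100.5 -79.5
```

```bash
cat > ik.py <<'E'
from fk import *
import h
PX=fit(-1).x; LO=np.array([-3.07,-1.43,-1.02,-3.03,-3.05,-3.03]);HI=np.array([3.07,2.12,1.25,1.67,0,3.03])
def full(q):
    w=rots(q,-1)[3]; th=np.pi+q[5]  # y in w: (0,sin th,cos th)
    y=np.array([0,np.sin(th),np.cos(th)]); x=np.cross(y,[1,0,0])
    return pos(q,PX,-1), w*R.from_matrix(np.c_[x,y,[1,0,0]])
def ik(p,r,seeds):
    out=[]
    for s in seeds:
        f=least_squares(lambda q:np.r_[(full(q)[0]-p)*5,(full(q)[1].inv()*r).as_rotvec()],np.clip(s,LO+.01,HI-.01),bounds=(LO,HI))
        if f.cost<1e-7 and not any(np.allclose(f.x,o,atol=.02) for o in out): out.append(f.x)
    return out
E
python3 - <<'E'
from ik import *
print([np.abs((full(q)[1].inv()*R.from_euler("xyz",e)).as_rotvec()).max().round(3) for q,p,e in DATA])
rng=np.random.default_rng(0); seeds=[np.array(h.arm.get_state()["q"])]+[np.array([rng.uniform(-.5,1.2),rng.uniform(-.6,.8),rng.uniform(-1,.8),rng.uniform(-3,1.6),rng.uniform(-2,0),rng.uniform(-3,3)]) for _ in range(14)]
for rx,lean in((-.12,15),(-.12,25),(-.12,40),(-.04,25),(-.04,40),(.05,35),(.05,42)):
    h.L=np.radians(lean)
    for fl in(0,np.pi):
        p,r=h.goal(rx,0,.07); 
        for q in ik(p,r*R.from_euler("Z",fl),seeds): print(rx,lean,int(fl),q.round(2))
E
```

```text
[np.float64(0.0), np.float64(0.0), np.float64(0.0), np.float64(0.001)]
-0.12 15 0 [ 0.51  0.06 -0.96  0.31 -0.32 -2.23]
-0.12 15 3 [ 0.51  0.06 -0.96  0.31 -0.32  0.91]
```

```bash
python3 - <<'E'
from ik import *
rng=np.random.default_rng(1)
seeds=[np.array([rng.uniform(-.6,1.2),rng.uniform(-.4,.9),rng.uniform(-1,.6),rng.uniform(-3,1.6),rng.uniform(-2,0),0.]) for _ in range(25)]
for rx,lean in((-.12,20),(-.12,30),(-.04,25),(-.04,35),(.05,35),(.05,40)):
    h.L=np.radians(lean); tip=h.goal(rx,0,.075)[0]; z=h.goal(rx,0,.075)[1].apply([0,0,1]); tip=tip+.019*z
    res=[]
    for s in seeds:
        def F(q):
            p,r=full(q); d=r.apply([0,0,1]); psi=np.arctan2(d@h.yr,d@h.u)
            return np.r_[(p+.019*d-tip)*50,(d[2]-z[2])*10,.05*psi, .2*max(0,-d@h.u)]
        f=least_squares(F,np.clip(s,LO+.01,HI-.01),bounds=(LO,HI)); q=f.x;p,r=full(q); d=r.apply([0,0,1])
        err=np.linalg.norm(p+.019*d-tip)
        res.append((f.cost,err*1000,np.degrees(np.arctan2(d@h.yr,d@h.u)),q))
    res.sort(key=lambda a:a[0]); seen=[]
    for c,e,a,q in res:
        if len(seen)<3 and not any(abs(q[3]-o)<.05 for o in seen): seen.append(q[3]); print(rx,lean,"err",round(e,1),"psi",round(a),q.round(2), "lim3",(q[2]+1.02).round(2))
E
```

```text
-0.12 20 err 0.0 psi 10 [ 0.48  0.02 -1.02  0.31 -0.2   0.21] lim3 0.0
-0.12 20 err 0.0 psi -58 [ 0.65  0.11 -1.02  0.72 -0.54  0.35] lim3 0.0
-0.12 30 err 0.0 psi 18 [ 0.45  0.01 -1.02 -0.01 -0.02  1.98] lim3 0.0
-0.12 30 err 0.0 psi -72 [ 0.75  0.2  -1.02  0.83 -0.71  0.29] lim3 0.0
-0.04 25 err 0.0 psi 12 [ 0.37  0.13 -0.97  0.44 -0.03 -1.16] lim3 0.05
-0.04 25 err 0.0 psi -49 [ 0.46  0.19 -1.02  1.16 -0.44 -0.2 ] lim3 0.0
-0.04 35 err 0.0 psi 15 [ 0.38  0.13 -0.83 -0.28 -0.   -0.62] lim3 0.19
-0.04 35 err 0.0 psi -61 [ 0.58  0.27 -1.02  1.24 -0.65  1.02] lim3 0.0
0.05 35 err 0.0 psi 13 [ 0.36  0.26 -0.7  -0.15 -0.    2.32] lim3 0.32
0.05 35 err 0.0 psi -47 [ 0.32  0.31 -0.96  1.67 -0.51 -3.03] lim3 0.06
0.05 40 err 0.0 psi 11 [ 0.32  0.25 -0.62 -0.52 -0.    1.8 ] lim3 0.4
0.05 40 err 0.0 psi -52 [ 0.38  0.35 -0.96  1.67 -0.63  1.36] lim3 0.06
```

```bash
cat >> ik.py <<'E'
def ori(lean,psi,roll=0):
    l,a=np.radians([lean,psi]); z=np.sin(l)*(np.cos(a)*h.u+np.sin(a)*h.yr)-np.cos(l)*h.k
    y=np.cross(z,h.u); y/=np.linalg.norm(y); y=y if y@h.yr>0 else -y
    return R.from_matrix(np.c_[np.cross(y,z),y,z])*R.from_euler("z",roll,degrees=True)
def tcp(rx,ry,zt,r): return h.O+rx*h.u+ry*h.yr+zt*h.k-.019*r.apply([0,0,1])
def box(r,rx,zt,edge=.036,ry=0):  # min clearance under the guard of body points deeper than the edge; and min body z
    g=np.array([[x,y,-.047-s] for x in(-.039,.039) for y in np.linspace(-.0965,.0965,9) for s in np.linspace(0,.12,61)])
    w=tcp(rx,ry,zt,r)+r.apply(g)-h.O; inn=(w@h.u)>edge-.004
    return (.19-w[inn,2].max() if inn.any() else .1), w[:,2].min()
E
python3 - <<'E'
from ik import *
S=[np.array([.4,.15,-.9,a,b,c]) for a in(1,0,-1,-2,-2.7) for b in(-.2,-.7) for c in(-2,.5)]
for lean in(15,22,28,32,36,40):
  for psi in(-40,-25,-10,0,10,20,30,45,60):
    r0=ori(lean,psi)
    def best(rx):
        c=[q for f in(0,180) for q in ik(tcp(rx,0,.075,r0),r0*R.from_euler("z",f,degrees=True),S[::1])]
        return max(c,key=lambda q:min(q[2]+1.02,-q[4])) if c else None
    b=best(.05)
    if b is None or -b[4]<.05: continue
    m=best(-.09); 
    print(lean,psi,"serve",b.round(2),"load",None if m is None else m.round(2),"clr",np.round(box(r0,.05,.075),3))
E
```

```text
15 -40 serve [ 0.47  0.33 -0.61  0.45 -0.53 -2.27] load [ 0.56  0.13 -0.93  0.56 -0.46 -2.48] clr [-0.089  0.115]
15 -25 serve [ 0.45  0.32 -0.62  0.4  -0.47 -2.22] load [ 0.53  0.11 -0.96  0.54 -0.38 -2.44] clr [-0.085  0.119]
15 -10 serve [ 0.42  0.31 -0.59  0.27 -0.45 -2.09] load [ 0.5   0.1  -0.93  0.41 -0.35 -2.31] clr [-0.079  0.124]
15 0 serve [ 0.4   0.31 -0.55  0.15 -0.47  1.17] load [ 0.49  0.1  -0.88  0.26 -0.36 -2.16] clr [-0.075  0.129]
15 10 serve [ 0.37  0.31 -0.49  0.03 -0.5   1.3 ] load [ 0.46  0.11 -0.81  0.1  -0.39 -1.99] clr [-0.079  0.124]
15 20 serve [ 0.34  0.32 -0.43 -0.07 -0.55 -1.73] load [ 0.41  0.12 -0.74 -0.04 -0.45 -1.83] clr [-0.083  0.12 ]
15 30 serve [ 0.3   0.34 -0.38 -0.16 -0.62  1.5 ] load [ 0.36  0.13 -0.67 -0.15 -0.52  1.45] clr [-0.086  0.117]
15 45 serve [ 0.25  0.36 -0.3  -0.24 -0.72  1.6 ] load [ 0.29  0.17 -0.58 -0.26 -0.62 -1.55] clr [-0.09   0.114]
15 60 serve [ 0.22  0.39 -0.23 -0.29 -0.82  1.66] load [ 0.24  0.2  -0.51 -0.32 -0.73  1.67] clr [-0.091  0.112]
22 -40 serve [ 0.42  0.3  -0.82  0.96 -0.39 -2.71] load None clr [-0.093  0.101]

[... 1959 characters left out ...]
.85] clr [-0.018  0.077]
36 45 serve [-0.02  0.36 -0.26 -0.8  -0.71 -0.97] load [-0.09  0.19 -0.5  -0.87 -0.71  2.32] clr [-0.047  0.07 ]
36 60 serve [-0.06  0.43 -0.15 -0.77 -0.92  2.13] load [-0.13  0.27 -0.4  -0.81 -0.9   2.27] clr [-0.097  0.067]
40 20 serve [ 0.11  0.27 -0.44 -0.89 -0.31 -0.86] load [ 0.02  0.09 -0.66 -1.02 -0.34  2.48] clr [0.004 0.076]
40 30 serve [ 0.    0.3  -0.37 -0.94 -0.5   2.33] load [-0.1   0.14 -0.59 -1.03 -0.54 -0.63] clr [-0.011  0.068]
40 45 serve [-0.08  0.37 -0.26 -0.92 -0.75  2.28] load [-0.18  0.22 -0.49 -0.97 -0.77 -0.69] clr [-0.038  0.061]
40 60 serve [-0.11  0.44 -0.14 -0.85 -0.96  2.21] load [-0.2   0.3  -0.39 -0.89 -0.95 -0.78] clr [-0.082  0.059]
```

```bash
python3 - <<'E'
from ik import *
S=[np.array([.1,.15,-.7,a,b,c]) for a in(-.5,-1,-1.7,-2.4) for b in(-.3,-.7) for c in(-1,2)]
for lean in(36,40,44,48):
  for psi in(0,8,14,20,26):
    r0=ori(lean,psi); o=[]
    for rx in(-.12,-.04,.042):
        c=[q for f in(0,180) for q in ik(tcp(rx,0,.064,r0),r0*R.from_euler("z",f,degrees=True),S)]
        o.append(max(c,key=lambda q:min(q[2]+1.02,-q[4])).round(2) if c else None)
    print(lean,psi,*o,"clr",np.round(box(r0,.042,.064),3))
E
```

```text
36 0 None None None clr [0.046 0.094]
36 8 None None None clr [0.037 0.085]
36 14 None [ 0.33  0.16 -0.74 -0.54 -0.06 -1.29] [ 0.3   0.26 -0.59 -0.49 -0.1  -1.32] clr [0.029 0.079]
36 20 [ 0.15  0.05 -0.74 -0.83 -0.26 -0.91] [ 0.17  0.17 -0.61 -0.78 -0.26  2.17] [ 0.18  0.27 -0.48 -0.7  -0.27 -1.07] clr [0.02  0.073]
36 26 [ 0.03  0.08 -0.68 -0.9  -0.4   2.35] [ 0.08  0.19 -0.55 -0.85 -0.39  2.27] [ 0.11  0.29 -0.42 -0.78 -0.39 -0.97] clr [0.012 0.068]
40 0 None None None clr [0.1   0.089]
40 8 None None None clr [0.1   0.079]
40 14 [ 0.08  0.05 -0.74 -1.06 -0.22 -0.61] [ 0.13  0.16 -0.62 -0.97 -0.19 -0.73] [ 0.18  0.26 -0.51 -0.84 -0.17 -0.9 ] clr [0.1   0.072]
40 20 [-0.05  0.07 -0.69 -1.1  -0.37 -0.53] [ 0.03  0.18 -0.57 -1.04 -0.33  2.5 ] [ 0.08  0.28 -0.45 -0.94 -0.31  2.36] clr [0.025 0.065]
40 26 [-0.12  0.1  -0.66 -1.09 -0.49  2.62] [-0.04  0.2  -0.54 -1.05 -0.45  2.51] [ 0.02  0.3  -0.41 -0.97 -0.43 -0.76] clr [0.016 0.06 ]
44 0 [ 0.03  0.03 -0.76 -1.43 -0.07 -0.07] None None clr [0.1   0.084]
44 8 [-0.11  0.06 -0.74 -1.4  -0.27 -0.08] [ 0.    0.16 -0.61 -1.32 -0.19 -0.25] [
[... 456 characters left out ...]
0.1   0.051]
48 0 [-0.4   0.09 -0.83 -1.85 -0.4   0.68] [-0.28  0.18 -0.7  -1.9  -0.32 -2.52] [-0.13  0.27 -0.53 -1.8  -0.2  -2.73] clr [0.1   0.079]
48 8 [-0.37  0.11 -0.78 -1.65 -0.46  0.35] [-0.24  0.19 -0.64 -1.66 -0.37 -2.89] [-0.11  0.28 -0.49 -1.57 -0.28  0.06] clr [0.1   0.065]
48 14 [-0.38  0.13 -0.74 -1.54 -0.53  0.17] [-0.25  0.21 -0.61 -1.54 -0.45  0.06] [-0.13  0.29 -0.47 -1.47 -0.37 -0.11] clr [0.1   0.056]
48 20 [-0.39  0.15 -0.71 -1.45 -0.61  0.02] [-0.26  0.23 -0.58 -1.45 -0.53 -0.09] [-0.16  0.31 -0.44 -1.39 -0.47 -0.24] clr [0.1   0.048]
48 26 [-0.4   0.18 -0.67 -1.37 -0.68 -0.1 ] [-0.28  0.26 -0.55 -1.36 -0.62  2.92] [-0.18  0.33 -0.41 -1.32 -0.56 -0.35] clr [0.1   0.042]
```

```bash
cat > go.py <<'E'
import sys; from ik import *
def show(lean,psi,rx,ry,zt):
    s=h.arm.get_state(); r=ori(lean,psi); p=tcp(rx,ry,zt,r)
    print("t",round(s["t"],2),"q",s["q"].round(2),"F",s["force"].round(1),"tip",h.tip())
    print("ik",[q.round(2) for q in ik(p,r,[s["q"],[.1,.1,-.7,-1,-.5,-.5]])][:2]); print("turn,shift",*h.delta(p,r,s))
if __name__=="__main__": show(*map(float,sys.argv[1:]))
E
python3 go.py 32 45 -.14 0 .13; python3 go.py 42 16 -.13 0 .066
```

```text
t 2.98 q [ 0.25 -0.13 -0.94 -0.28 -0.07 -1.39] F [ 0.9 -2.4  1.1] tip [-0.1267 -0.0755  0.1304]
ik [array([ 0.01,  0.  , -0.57, -0.66, -0.75, -1.09])]
turn,shift [-0.169  0.181  0.142] [0.061 0.704 0.004]
t 2.98 q [ 0.25 -0.13 -0.94 -0.28 -0.07 -1.39] F [ 0.9 -2.4  1.1] tip [-0.1267 -0.0755  0.1304]
ik [array([-0.09,  0.05, -0.72, -1.21, -0.35, -0.36])]
turn,shift [-0.06  -0.014  0.096] [0.44  0.688 0.548]
```

Call:
arm_command(
  series=[-0.06,0.06,0.05,0.02,0.23,0,0,-0.12,0.12,0.1,0.04,0.46,0,0,-0.17,0.18,0.14,0.06,0.7,0,0,-0.17,0.18,0.14,0.06,0.7,0,0,-0.17,0.18,0.14,0.06,0.7,0,0,-0.17,0.18,0.14,0.06,0.7,0,0],
)

```text
t: 3.72
eef_pos: [0.447, 0.0036, 0.1508]
ee_rot: [2.695, 0.361, 3.114]
force: [-0.9, -0.5, -0.2]
width: 0.0004
gripper_force: 0.0
```

```bash
python3 go.py 32 45 -.14 0 .13; python3 go.py 42 16 -.13 0 .1
```

```text
t 3.73 q [ 0.01 -0.   -0.56 -0.66 -0.75 -1.09] F [-0.9 -0.5 -0.2] tip [-0.1378  0.0006  0.1348]
ik [array([ 0.01,  0.  , -0.57, -0.66, -0.75, -1.09])]
turn,shift [0.002 0.005 0.005] [ 0.035 -0.024  0.03 ]
t 3.73 q [ 0.01 -0.   -0.56 -0.66 -0.75 -1.09] F [-0.9 -0.5 -0.2] tip [-0.1378  0.0006  0.1348]
ik [array([ 0.12, -0.06, -0.77, -0.92, -0.24, -0.81])]
turn,shift [ 0.097 -0.194 -0.053] [ 0.108 -0.121  0.332]
```

Landed right on the target. Next I set the final lean and go down behind the plate.

```bash
python3 go.py 42 16 -.12 0 .066
```

```text
t 3.73 q [ 0.01 -0.   -0.56 -0.66 -0.75 -1.09] F [-0.9 -0.5 -0.2] tip [-0.1378  0.0006  0.1348]
ik [array([-0.08,  0.06, -0.71, -1.21, -0.34, -0.37])]
turn,shift [ 0.097 -0.194 -0.053] [ 0.135 -0.259  0.657]
```

Call:
arm_command(
  series=[0,0,0,0.07,-0.13,0.33,0,0.03,-0.06,-0.02,0.135,-0.259,0.6,0,0.06,-0.13,-0.04,0.135,-0.259,0.657,0,0.097,-0.194,-0.053,0.135,-0.259,0.657,0,0.097,-0.194,-0.053,0.135,-0.259,0.657,0,0.097,-0.194,-0.053,0.135,-0.259,0.657,0],
)

```text
t: 4.47
eef_pos: [0.4604, 0.008, 0.0811]
ee_rot: [2.828, 0.674, 3.073]
force: [0.9, 0.3, 0.0]
width: 0.0005
gripper_force: 0.0
```

```bash
python3 go.py 42 16 -.093 0 .066; python3 -c "
from ik import *
print(ori(42,16).inv().apply(h.u),ori(42,16).inv().apply(h.k))
r=ori(42,16);c=[tcp(0,0,.066,r)+r.apply([x,y,.019])-h.O for x in(-.0095,.0095) for y in(-.02,.02)];print([(round(w@h.u,4),round(w[2],3)) for w in c])
from h import *
f=arm.grab_frame('top');cv2.imwrite('pics/t1.png',cv2.resize(f[140:270,220:380],(800,650))[:600])"
```

```text
t 4.47 q [-0.08  0.06 -0.71 -1.2  -0.34 -0.38] F [0.9 0.3 0. ] tip [-0.1191 -0.0004  0.067 ]
ik [array([-0.05,  0.1 , -0.67, -1.19, -0.33, -0.41])]
turn,shift [0. 0. 0.] [-0.193  0.002  0.176]
[-7.65690135e-01  1.98393053e-17  6.43209621e-01] [-0.62427068  0.24087732 -0.74314483]
[(np.float64(0.0073), np.float64(0.067)), (np.float64(0.0073), np.float64(0.077)), (np.float64(-0.0073), np.float64(0.055)), (np.float64(-0.0073), np.float64(0.065))]
```

View pics/t1.png

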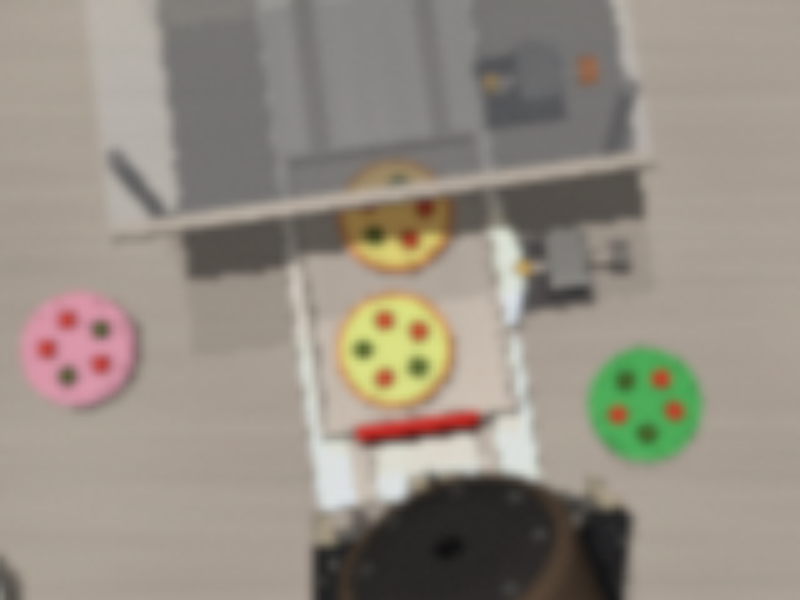

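The fingers are centred behind the red plate at (418,427), and the scene is undisturbed. I'm closing in slowly now.

Call:
arm_command(
  series=[0,0,0,-0.054,0,0.045,0,0,0,0,-0.107,0,0.09,0,0,0,0,-0.145,0,0.122,0,0,0,0,-0.168,0,0.1415,0,0,0,0,-0.191,0,0.161,0,0,0,0,-0.214,0,0.18,0],
)

```text
t: 5.28
eef_pos: [0.4868, 0.012, 0.0799]
ee_rot: [2.828, 0.672, 3.073]
force: [-13.3, -4.4, 10.3]
width: 0.0004
gripper_force: 6.9
```

```bash
python3 go.py 42 16 -.093 0 .066
```

```text
t 5.28 q [-0.05  0.1  -0.67 -1.19 -0.32 -0.42] F [-13.3  -4.4  10.3] tip [-0.0923  0.0001  0.0658]
ik [array([-0.05,  0.1 , -0.67, -1.19, -0.33, -0.41])]
turn,shift [ 0.    -0.001 -0.   ] [ 0.004 -0.    -0.006]
```

Call:
arm_command(
  series=[0,0,0,-0.015,0,0.013,0,0,0,0,-0.031,0,0.026,0,0,0,0,-0.046,0,0.039,0,0,0,0,-0.061,0,0.051,0],
)

```text
t: 5.78
eef_pos: [0.4955, 0.0129, 0.0804]
ee_rot: [2.827, 0.673, 3.072]
force: [-1.2, -0.3, 0.1]
width: 0.0002
gripper_force: 0.7
```

Call:
arm_command(
  series=[0,0,0,-0.015,0,0.013,0,0,0,0,-0.031,0,0.026,0,0,0,0,-0.046,0,0.039,0,0,0,0,-0.061,0,0.051,0],
)

```text
t: 6.28
eef_pos: [0.5041, 0.014, 0.0807]
ee_rot: [2.827, 0.674, 3.072]
force: [0.2, 0.1, -0.0]
width: 0.0006
gripper_force: 0.0
```

```bash
cat > plate.py <<'E'
from h import *
import sys
def where():
    for n in("scene","top"):
        im=arm.grab_frame(n); cv2.imwrite(f"pics/{n}_{sys.argv[1]}.png",im)
        m=red(im,(120,40)); k,l,st,c=cv2.connectedComponentsWithStats(m)
        for i in range(1,k):
            if st[i,4]>14:
                p=onz(n,c[i],.08)-O; x,y=p@u,p@yr
                if abs(y)<.06: print(n,st[i],"rail x,y at z.08",round(x,4),round(y,4))
    print("t",arm.get_state()["t"],"tip",tip(),arm.get_state()["force"].round(1))
where()
E
python3 plate.py a
python3 - <<'E'
from h import *
for n,c in(("scene",(289.8,203.9)),("top",(303.2,225.))): p=onz(n,c,.08)-O; print(n,p@u,p@yr)
E
```

```text
scene [295 190  10  30  94] rail x,y at z.08 -0.0527 -0.0072
top [290 212  25   7  90] rail x,y at z.08 -0.053 0.0032
t 6.375 tip [-0.0748 -0.0002  0.0666] [ 0.3  0.1 -0. ]
scene -0.08265791458544744 0.0020278176483878654
top -0.0848377170295168 0.001950189730490655
```

Call:
arm_command(
  series=[0,0,0,-0.023,0,0.019,0,0,0,0,-0.046,0,0.039,0,0,0,0,-0.069,0,0.058,0,0,0,0,-0.092,0,0.077,0,0,0,0,-0.123,0,0.103,0,0,0,0,-0.153,0,0.129,0,0,0,0,-0.184,0,0.154,0,0,0,0,-0.214,0,0.18,0],
)

```text
t: 7.38
eef_pos: [0.5317, 0.0177, 0.0806]
ee_rot: [2.828, 0.674, 3.072]
force: [-0.4, -0.7, 0.7]
width: 0.0003
gripper_force: 0.7
```

Call:
arm_command(
  series=[0,0,0,-0.031,0,0.026,0,0,0,0,-0.061,0,0.051,0,0,0,0,-0.092,0,0.077,0,0,0,0,-0.123,0,0.103,0,0,0,0,-0.153,0,0.129,0,0,0,0,-0.184,0,0.154,0,0,0,0,-0.207,0,0.174,0,0,0,0,-0.222,0,0.186,0],
)

```text
t: 8.38
eef_pos: [0.5604, 0.0214, 0.0806]
ee_rot: [2.828, 0.674, 3.072]
force: [-2.1, -0.2, -0.3]
width: 0.0002
gripper_force: 0.6
```

```bash
python3 plate.py b; python3 go.py 42 16 .03 0 .066
```

```text
scene [309 186   9  30  94] rail x,y at z.08 -0.0075 -0.0078
top [306 199   7   5  25] rail x,y at z.08 -0.0092 -0.0269
t 8.475 tip [-0.018  -0.0002  0.0666] [ 0.5 -0.2  0.1]
t 8.47 q [ 0.03  0.19 -0.56 -1.12 -0.28 -0.55] F [ 0.5 -0.2  0.1] tip [-0.018  -0.0002  0.0666]
ik [array([ 0.07,  0.25, -0.48, -1.05, -0.26, -0.65])]
turn,shift [ 0.  0. -0.] [-0.363  0.     0.314]
```

Call:
arm_command(
  series=[0,0,0,-0.023,0,0.019,0,0,0,0,-0.046,0,0.039,0,0,0,0,-0.069,0,0.058,0,0,0,0,-0.092,0,0.077,0,0,0,0,-0.107,0,0.09,0,0,0,0,-0.123,0,0.103,0],
)

```text
t: 9.22
eef_pos: [0.5763, 0.0235, 0.0807]
ee_rot: [2.828, 0.674, 3.072]
force: [-1.2, -0.7, -0.2]
width: 0.0005
gripper_force: 0.6
```

Call:
arm_command(
  series=[0,0,0,-0.015,0,0.013,0,0,0,0,-0.031,0,0.026,0,0,0,0,-0.046,0,0.039,0,0,0,0,-0.061,0,0.051,0],
)

```text
t: 9.72
eef_pos: [0.5835, 0.0245, 0.0804]
ee_rot: [2.827, 0.673, 3.073]
force: [-6.7, -1.6, 3.7]
width: 0.0006
gripper_force: 3.3
```

Call:
arm_command(
  series=[0,0,0,-0.015,0,0.013,0,0,0,0,-0.031,0,0.026,0,0,0,0,-0.046,0,0.039,0],
)

```text
t: 10.1
eef_pos: [0.5892, 0.0253, 0.0804]
ee_rot: [2.827, 0.673, 3.073]
force: [-6.6, -1.2, 4.7]
width: 0.0005
gripper_force: 3.7
```

```bash
python3 plate.py c
```

```text
scene [317 184  10  30  96] rail x,y at z.08 0.0207 -0.0074
top [299 190  12   6  44] rail x,y at z.08 0.0194 -0.0195
t 10.2 tip [ 0.0111 -0.      0.0663] [-6.  -1.4  2.9]
```

Call:
arm_command(
  series=[0,0,0,-0.015,0,0.013,0,0,0,0,-0.031,0,0.026,0,0,0,0,-0.046,0,0.039,0],
)

```text
t: 10.58
eef_pos: [0.5951, 0.0261, 0.0804]
ee_rot: [2.827, 0.673, 3.073]
force: [-7.6, -1.7, 5.5]
width: 0.0004
gripper_force: 4.1
```

Call:
arm_command(
  series=[0,0,0,-0.015,0,0.013,0,0,0,0,-0.031,0,0.026,0],
)

```text
t: 10.82
eef_pos: [0.599, 0.0266, 0.0803]
ee_rot: [2.827, 0.673, 3.073]
force: [-8.9, -1.4, 5.2]
width: 0.0004
gripper_force: 4.3
```

Call:
arm_command(
  series=[0,0,0,-0.015,0,0.013,0,0,0,0,-0.023,0,0.019,0],
)

```text
t: 11.08
eef_pos: [0.602, 0.027, 0.0804]
ee_rot: [2.827, 0.673, 3.073]
force: [-8.7, -1.3, 5.8]
width: 0.0001
gripper_force: 4.2
```

```bash
python3 plate.py d
```

```text
scene [321 183  10  30 105] rail x,y at z.08 0.0338 -0.0082
top [296 186  15   7  66] rail x,y at z.08 0.0326 -0.0156
t 11.175 tip [0.0239 0.     0.0662] [-7.2 -0.7  4.8]
```

Call:
arm_command(
  series=[0,0,0,-0.015,0,0.013,0,0,0,0,-0.023,0,0.019,0],
)

```text
t: 11.42
eef_pos: [0.6053, 0.0274, 0.0805]
ee_rot: [2.827, 0.673, 3.072]
force: [-4.0, 0.2, 1.8]
width: 0.0002
gripper_force: 2.1
```

```bash
python3 plate.py e
```

```text
scene [322 182  10  30 107] rail x,y at z.08 0.0377 -0.0065
top [295 185  16   6  66] rail x,y at z.08 0.0368 -0.015
t 11.525 tip [ 0.0276 -0.0001  0.0665] [-3.7  0.7  0.7]
```

Call:
arm_command(
  series=[0,0,0,-0.008,0,0.0065,0,0,0,0,-0.015,0,0.013,0],
)

```text
t: 11.78
eef_pos: [0.6082, 0.0276, 0.0807]
ee_rot: [2.828, 0.674, 3.072]
force: [-0.6, 0.7, -0.4]
width: 0.0002
gripper_force: 0.2
```

```bash
python3 plate.py f
```

```text
scene [323 182  10  30  98] rail x,y at z.08 0.0402 -0.0084
top [295 183  16   6  68] rail x,y at z.08 0.0415 -0.0139
t 11.875 tip [ 0.0306 -0.0004  0.0669] [ 0.7 -0.1  0.8]
```

Call:
arm_command(
  series=[0,0,0,-0.008,0,0.0065,0,0,0,0,-0.015,0,0.013,0],
)

```text
t: 12.12
eef_pos: [0.6103, 0.0278, 0.0808]
ee_rot: [2.828, 0.675, 3.072]
force: [-0.7, -0.0, -0.1]
width: 0.0001
gripper_force: 0.0
```

```bash
python3 plate.py g
```

```text
scene [326 182   9  29 107] rail x,y at z.08 0.0465 -0.0085
top [294 182  16   6  67] rail x,y at z.08 0.0455 -0.012
t 12.225 tip [ 0.032  -0.0002  0.0666] [-0.7  0.  -0.2]
```

```bash
python3 - <<'E'
from h import *
a=arm.grab_frame("scene");cv2.imwrite("pics/s2.png",cv2.resize(a[165:255,285:425],(800,514),interpolation=cv2.INTER_CUBIC))
E
```

```text
(no output)
```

View pics/s2.png

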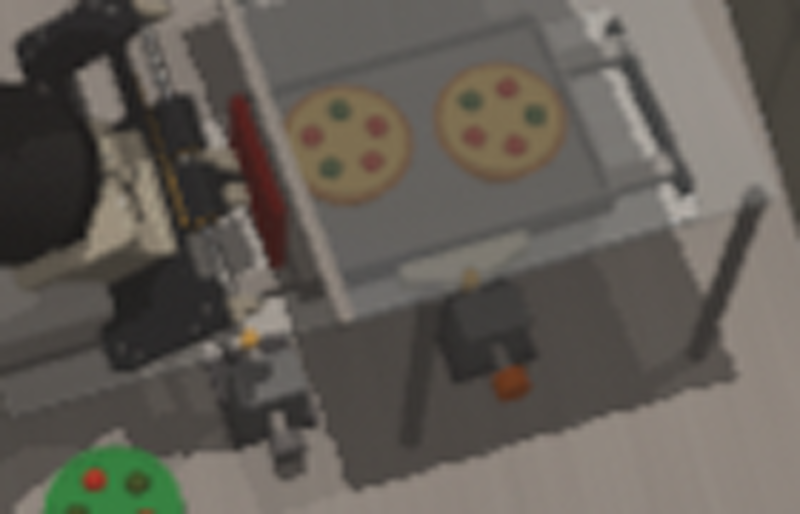

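The pin tip at (470,277) sits in the middle of the cam, which spans x 398 to 530. Both tarts lie flat and the guard is untouched. I'll press lightly to confirm the carriage is held.

Call:
arm_command(
  series=[0,0,0,-0.011,0,0.009,0,0,0,0,-0.023,0,0.019,0,0,0,0,-0.031,0,0.026,0,0,0,0,-0.035,0,0.029,0],
)

```text
t: 12.78
eef_pos: [0.6145, 0.0285, 0.0807]
ee_rot: [2.828, 0.674, 3.072]
force: [-0.2, -0.2, -0.7]
width: 0.0003
gripper_force: 0.0
```

Call:
arm_command(
  series=[0,0,0,-0.008,0,0.0065,0],
)

```text
t: 12.9
eef_pos: [0.6153, 0.0287, 0.0806]
ee_rot: [2.827, 0.674, 3.072]
force: [-2.1, -0.1, 0.7]
width: 0.0004
gripper_force: 1.1
```

Call:
arm_command(
  series=[0,0,0,-0.005,0,0.004,0],
)

```text
t: 13.02
eef_pos: [0.6156, 0.0287, 0.0805]
ee_rot: [2.828, 0.673, 3.073]
force: [-3.0, -0.7, 2.5]
width: 0.0003
gripper_force: 2.1
```

```bash
python3 plate.py i
```

```text
scene [326 182   9  29  93] rail x,y at z.08 0.0472 -0.0089
top [294 182  16   6  57] rail x,y at z.08 0.046 -0.0142
t 13.125 tip [ 0.0375 -0.0001  0.0663] [-4.1 -2.   2. ]
```

The force rises to about 4 N with no real movement, well above the 1 N drag, so the carriage is held. Backing straight off.

Call:
arm_command(
  series=[0,0,0,0.03,0,-0.026,0,0,0,0,0.1,0,-0.09,0,0,0,0,0.25,0,-0.21,0,0,0,0,0.45,0,-0.38,0,0,0,0,0.69,0,-0.58,0,0,0,0,0.69,0,-0.58,0,0,0,0,0.69,0,-0.58,0],
)

```text
t: 14.0
eef_pos: [0.5272, 0.0167, 0.0813]
ee_rot: [2.828, 0.675, 3.072]
force: [0.6, 0.5, -0.2]
width: 0.0004
gripper_force: 0.0
```

```bash
python3 plate.py j; python3 - <<'E'
from h import *
a=cv2.imread("pics/scene_j.png");cv2.imwrite("pics/s3.png",cv2.resize(a[90:270,225:425],(660,594),interpolation=cv2.INTER_CUBIC))
E
```

```text
scene [326 182   9  29 111] rail x,y at z.08 0.0457 -0.0083
top [286 182  24   8 123] rail x,y at z.08 0.0442 0.0028
t 14.1 tip [-0.0514 -0.0003  0.0669] [-0.4  0.9  0.8]
```

View pics/s3.png

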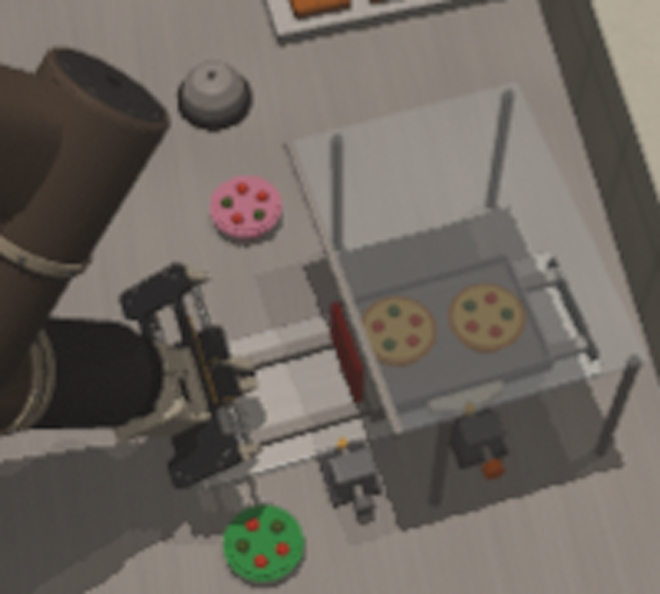

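The carriage sits in the detent, with the pin tip at (470,408) at mid-cam. Both tarts are flat, nothing else has moved, and the arm is clear.

```bash
python3 -c "
from station import arm
print(arm.job_done())"
```

```text
the job is handed in; nothing more can be done
None
```

The carriage is in the serving detent and held there: the pin sits mid-cam and a light push met about 4 N without moving it. Both tarts lie flat, the guard and the bystanders were left alone, the arm is clear, and the job was handed in at about 14 s.

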